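# Centre the brass finial on its plinth

### The arm

A 6-joint arm with a two-finger parallel gripper is mounted at the origin on the work surface. World frame = base frame: x ahead of the robot, y to its left, z up, the work surface at z = 0. Lengths are in m, angles in rad, forces in N, time in s.
With the tool pointing down it reaches from about 0.35 to 0.975 m from the base axis. Payload 4.9 kg.
Tool frame: the origin (TCP) lies midway between the tips of the shut fingers; the grasp point (between the pads) lies 19 mm behind it; z points along the fingers, y is the direction in which the jaws open and shut (so a half turn about z gives the same grasp; the last joint's range is limited). The gripper opens to 85 mm and grips with 20 to 120 N. Pads are 22 mm wide; open, the fingers measure 114 mm over their backs; the gripper's body (76 mm by 85 mm) begins 54 mm behind the grasp point. The pads swing forward as they close: fully open they stand 13 mm farther back than shut.
Start: joints at [-1.458, 0.053, 1.613, -0, 1.476, -0.119], TCP at [0.144, -0.608, 0.231] pointing down, gripper open.
Joint ranges: [-3.01, 3.01], [-1.01, 2.22], [0.06, 2.58], [-1.02, 4.17], [0.09, 2.62], [-3.14, 3.14]. Speed limits (rad/s): [2.57, 2.57, 3.14, 3.14, 3.14, 3.14].

### API

Orientations are given as a unit quaternion [w, x, y, z].
In Python, from plant import state, grab_frame, camera_params, job_done, boxes_of gives the robot as it stands.
- The arm moves only by the tool step_arm, never from a script. Its argument "steps" is a list of rows, each a list of 4 numbers: the shift along the tool's x, y, z in mm, then the turn about the tool's z in degrees. A call has 1 to 8 rows; each row shifts and turns the pose as measured when the row begins, along the tool's axes as they then stand; what a row does not reach is not made up. A row lasts 1/10 s, in which the tool goes at most 50 mm and 8.59 degrees, less where a joint would pass 70% of its speed; a pose out of reach is approached as far as the arm can. A call is refused whole if a number of a shift passes 50 or a number of a turn 8.59, either way. A call with a gripper value outside its range is refused whole. "claw" is the opening in per cent of the stroke, from 0 (shut) to 100 (fully open), set as the call begins (left out, the last holds). The fingers move at their own pace and stop on an object; the grip force is fixed at half the most. Time passes only in rows, so rows that do not move let the fingers close. It gives the time, the measured TCP pose, the force and the opening at its end, in the units of the state.
- state(): the state, without advancing time (a new reading comes with each control period).
- grab_frame(name): name is "scene" or "top"; returns (picture, depth): 480x640x3 uint8, red, green, blue; 480x640 float32, m along the optical axis (not along the pixel's ray), 0 where there is no reading.
- camera_params(name): a dict with "mtx" (3x3 intrinsics, pixels), "extrinsics" (4x4, takes a point from camera to world coordinates). Camera axes: x right, y down, z forward; pixel columns grow to the right and rows downward; lengths in m; the calibration is good to about 2 mm. A picture is of the moment at which its call begins. camera_params takes no time and is no camera call.
- job_done(): hands the job in, once; it reports no verdict.
Trained networks look in the newest picture that a camera, given by its name, has taken for a name from the list of things; names that differ only in an ending like _2 or _b are one class to them, and where a whole thing is asked for, a point or a joint stands for the part that bears it (a point fixed in the world has none). Each returns a list of dicts, best first, with "p" (0 to 1); they miss things now and then, are a little off and sometimes report something else, mostly with a low value. They report only what shows in the picture. A call takes as long as a camera call. They do not tell look-alikes from the thing itself.
- boxes_of(camera, label): "box" ([left, top, width, height] in pixels, round what is visible of it).
The state is a dict: "time": time; "joint_pos": joint angles; "joint_vel": joint speeds; "joint_efforts": joint torques, N m; "tool_pos": TCP position; "tool_rot": TCP orientation; "contact_force": force on the tool from outside, world axes, zero at the start; "ft_torque": the same for the moment, N m; "gripper_width": opening from 0.0 (shut) to 1.0 (fully open).
Only numpy, scipy, OpenCV 4.12 (cv2) and the standard library are available. Lean on these libraries where they do the work, as an engineer would, in place of code of your own. Each camera call takes 0.05 s, during which the arm holds its last target. There are 200 camera calls.

### The job

The turned brass finial stands wobbly and off-centre on top of its small round wooden plinth. With the fingertips, tap it lightly sideways, low on its foot, until it stands upright in the centre of the plinth, ready for gluing, then draw the hand clear. Do not grip, straddle or lift it, do not hit it hard, rock it over or knock it off, and leave the hand screws, the spring clip and the parts tray where they are.

Things in the scene. Friction and masses are not known exactly. Their poses are not given: they have to be found in the camera images.
- finial: turned brass finial, about 200 g, like a chess pawn, 58 mm tall, loose. Origin: centre of its underside; z up its axis. Upwards: a stub 28 mm across, 4 mm high, on which it stands; a foot flange 38 mm across, 4 to 15 mm up (widest part, upright side); a waist 14 mm across; a ball 25 mm across centred 45.5 mm up. It slides when tapped on the flange, tips when pushed at waist or ball
- plinth_top (a point): centre of the flat top face of the fixed round dark wooden plinth, 68 mm across and 40 mm high, which stands on a fixed square plywood board 110 x 110 x 12 mm; the top face is 52 mm above the bench. The finial's origin belongs here; it starts 10 to 17 mm off, in any direction.
- handscrew_left: wooden hand screw (bystander), two parallel jaws 160 mm long with two cross spindles and wooden handles, about 160 x 190 mm over all and 32 mm high, lying loose to the robot's left of the plinth; origin at the bench under its centre, x along the jaws
- handscrew_right: the same kind of hand screw (bystander), lying loose to the robot's right of the plinth
- parts_tray: green open plastic parts tray (bystander), 140 x 180 mm, 45 mm high, standing loose beyond the plinth; origin at the centre of its underside
- spring_clip: steel spring clip (bystander), 86 mm long along its x, 30 mm wide, 32 mm high, lying loose on the robot's side of the plinth; origin under its centre
There are look-alikes about, which are no part of the job. Several things have the shape of the finial; the one meant has the colours described above.

How it is judged:
By the outcome, as a careful person would: the job done as asked, in the order asked, and still so for the second after the job is handed in, with the robot touching nothing.
It also fails if it takes over 48 s, if anything falls off the work surface, if the arm or the gripper's body presses on something with over 40 N, if the wrist force passes 120 N, or if a joint passes its speed limit or range.

## Working session

There is one attempt and no reset: what is moved stays moved. The work goes in short steps, Python scripts to look and compute and a tool call to move; the robot and the scene stay as the last step left them, time stands still between calls to the robot, and variables do not carry over. Pictures are saved under pics/ and viewed, about 8 in all and at most 12, crops included, and the job is handed in when it is done.

Besides the shell and the picture viewer there is one more tool, called as name([rows], argument=value, ...), one row to a line, values as JSON. step_arm: Moves the arm, as the interface text tells. Its arguments: {"type":"object","properties":{"steps":{"type":"array"},"claw":{"type":"number"}},"required":["steps"]}

```bash
mkdir -p pics
cat > h.py <<'E'
import numpy as np, cv2
from plant import state, grab_frame, camera_params, job_done, boxes_of
def world(cam,u,v,d):
    p=camera_params(cam);K=p["mtx"];T=np.array(p["extrinsics"]);K=np.array(K)
    u,v,d=map(np.asarray,(u,v,d))
    c=np.stack([(u-K[0,2])/K[0,0]*d,(v-K[1,2])/K[1,1]*d,d,np.ones_like(d)],-1)
    return (c@T.T)[...,:3]
def cloud(cam,depth):
    v,u=np.mgrid[:480,:640]
    return world(cam,u,v,depth.astype(float))
def save(n,im,s=1):
    cv2.imwrite("pics/"+n,cv2.resize(im[...,::-1],None,fx=s,fy=s,interpolation=cv2.INTER_CUBIC))
E
python3 - <<'E'
from h import *
fs={}
for c in("top","scene"):
    im,d=grab_frame(c);save(c+"0.png",im);np.savez("f_"+c,im=im,d=d)
    print(c,np.round(camera_params(c)["extrinsics"],3).tolist(),np.round(camera_params(c)["mtx"],0).tolist())
    for l in("finial","plinth_top","spring_clip","parts_tray","handscrew_left"):
        try: print(l,[(np.round(b["box"]).tolist(),round(b["p"],2)) for b in boxes_of(c,l)])
        except Exception as e: print(l,e)
s=state();print(s)
E
```

```text
top [[0.011, -0.987, 0.16, 0.423], [-1.0, -0.011, 0.002, 0.051], [-0.001, -0.16, -0.987, 1.06], [0.0, 0.0, 0.0, 1.0]] [[506.0, 0.0, 321.0], [0.0, 506.0, 245.0], [0.0, 0.0, 1.0]]
finial [([285.0, 225.0, 16.0, 21.0], 0.74), ([313.0, 293.0, 20.0, 22.0], 0.62), ([258.0, 300.0, 42.0, 26.0], 0.21)]
plinth_top []
spring_clip [([255.0, 298.0, 46.0, 31.0], 0.86)]
parts_tray [([239.0, 122.0, 85.0, 69.0], 0.62)]
handscrew_left [([130.0, 219.0, 91.0, 83.0], 0.65)]
scene [[-0.783, 0.359, -0.508, 1.033], [0.622, 0.472, -0.625, 0.621], [0.016, -0.806, -0.592, 0.607], [0.0, 0.0, 0.0, 1.0]] [[512.0, 0.0, 320.0], [0.0, 512.0, 242.0], [0.0, 0.0, 1.0]]
finial [([347.0, 223.0, 20.0, 30.0], 0.79), ([321.0, 242.0, 19.0, 37.0], 0.68)]
plinth_top [([312.0, 259.0, 39.0, 42.0], 0.76), ([385.0, 245.0, 34.0, 44.0], 0.64)]
spring_clip [([386.0, 245.0, 33.0, 39.0], 0.73), ([223.0, 205.0, 84.0, 68.0], 0.49)]
parts_tray [([175.0, 280.0, 144.0, 135.0], 0.81)]
handscrew_left [([398.0, 309.0, 111.0, 123.0], 0.65)]
{'time': 0.6, 'joint_pos': array([-1.45798629e+00,  5.26602201e-02,  1.61289541e+00, -2.49121246e-05,
        1.47602150e+00, -1.18978775e-01]), 'joint_vel': array([3.13205986e-04, 3.94954543e-04, 6.54212720e-04, 4.15748195e-04,
       1.23514509e-03, 8.08753669e-05]), 'joint_efforts': array([-3.53468376e-04, -3.93410969e+01, -3.70235717e+01, -3.88172941e-05,
        7.89293808e-04, -6.39824108e-06]), 'tool_pos': array([ 0.14357816, -0.60826075,  0.23133101]), 'tool_rot': array([ 7.72518992e-06,  9.93291621e-01,  1.15636309e-01, -1.24240579e-05]), 'contact_force': array([0.80004534, 0.2631192 , 0.70926637]), 'ft_torque': array([-9.17740042e-03, -2.88648402e-02, -6.93277395e-05]), 'gripper_width': 0.9999045839751707}
```

Run:
```python
from h import *
t=np.load("f_top.npz")["im"];s=np.load("f_scene.npz")["im"]
a=cv2.resize(t[100:350,110:460],(400,286));b=cv2.resize(s[150:430,150:520],(400,303))
x=np.zeros((600,800,3),np.uint8)
x[:300,:]=0
A=cv2.resize(t[170:350,110:430],(533,300),interpolation=2);B=cv2.resize(s[180:380,180:520],(510,300),interpolation=2)
x[:300,:533]=A;x[300:,:510]=B
C=cv2.resize(t[205:265,265:318],(265,300),interpolation=2);x[:300,535:800]=C
D=cv2.resize(s[215:310,300:390],(284,300),interpolation=2);x[300:,516:800]=D
save("crop0.png",x)
```

```text
(no output)
```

View pics/top0.png

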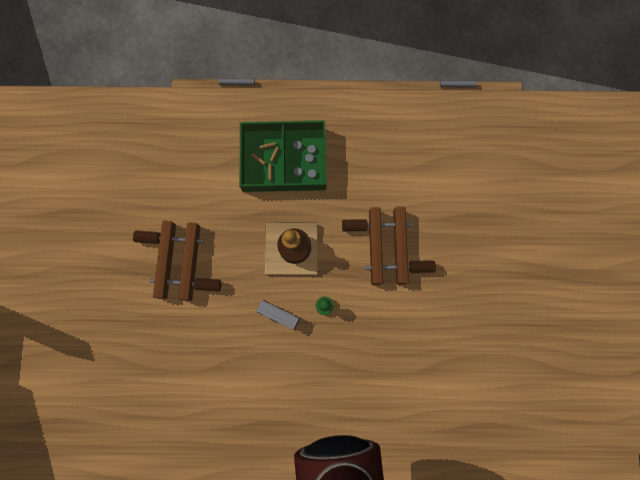

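View pics/crop0.png

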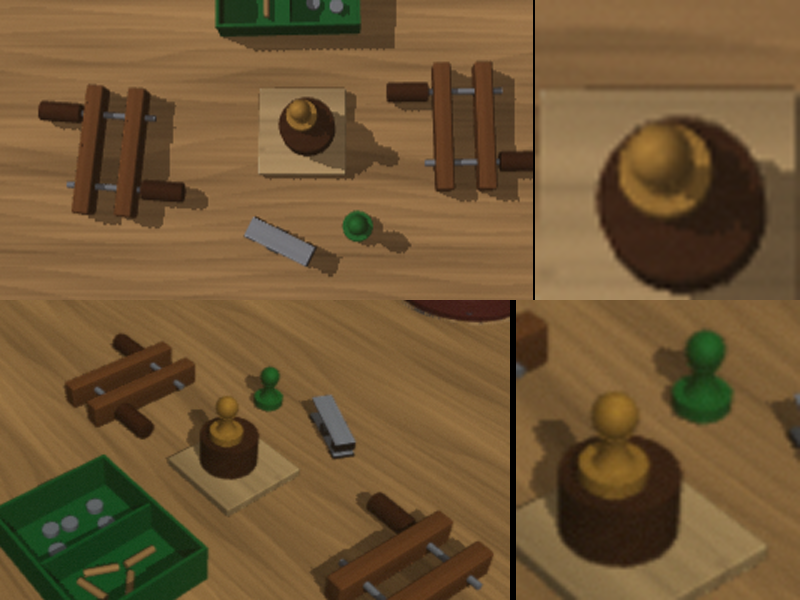

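Top view: brass finial on the dark plinth at (291,240); the only look-alike is the green one at (324,305), in the open. The crop confirms that brass is the one meant. Spring clip at (278,315), hand screws at (180,262) and (390,247), tray at (283,156).

```bash
cat >> h.py <<'E'
from scipy.optimize import least_squares
def proj(cam,P):
    p=camera_params(cam);K=np.array(p["mtx"]);T=np.linalg.inv(np.array(p["extrinsics"]))
    c=P@T[:3,:3].T+T[:3,3];return np.stack([K[0,0]*c[:,0]/c[:,2]+K[0,2],K[1,1]*c[:,1]/c[:,2]+K[1,2]],1)
def brass(im,box):
    h=cv2.cvtColor(im,cv2.COLOR_RGB2HSV).astype(int);l,t,r,b=box
    m=np.zeros(im.shape[:2],np.uint8)
    q=(h[...,1]>150)&(h[...,2]>75)&(h[...,0]>10)&(h[...,0]<28)
    m[t:b,l:r]=q[t:b,l:r];return m
a=np.linspace(0,2*np.pi,40,endpoint=False)
def ring(r,z): return np.c_[r*np.cos(a),r*np.sin(a),0*a+z]
FIN=[ring(.014,0),ring(.019,.004),ring(.019,.015),]+[ring(.0125*np.cos(t),.0455+.0125*np.sin(t)) for t in np.linspace(-1.2,1.5,8)]
def sil(cam,P,z0,parts,S=8,off=(0,0)):
    m=np.zeros((480,640),np.uint8)
    M=np.zeros((100*S,100*S),np.uint8)
    for g in parts:
        q=proj(cam,g+[P[0],P[1],z0]); q=(q-off+0.5)*S
        cv2.fillConvexPoly(M,cv2.convexHull(q.astype(np.float32)).astype(np.int32),1)
    return cv2.resize(M.astype(np.float32),(100,100),interpolation=cv2.INTER_AREA)
FP=[np.vstack(FIN[:3]),np.vstack(FIN[3:]),np.vstack([ring(.012,.018),ring(.007,.022),ring(.007,.036)])]
PL=[np.vstack([ring(.034,-.040),ring(.034,0)])]
def fit(cam,m,z0,parts,x0):
    off=np.round(proj(cam,np.array([[*x0,z0]]))[0]-50).astype(int)
    w=m[off[1]:off[1]+100,off[0]:off[0]+100].astype(float)
    f=lambda p:np.sum((sil(cam,p/1000,z0,parts,off=off)-w)**2)
    from scipy.optimize import minimize
    r=minimize(f,np.array(x0)*1000,method="Nelder-Mead",options=dict(initial_simplex=np.array(x0)*1000+np.array([[0,0],[5,0],[0,5]]),xatol=.05,fatol=.05))
    return r.x,r.fun,w.sum()
E
python3 - <<'E'
from h import *
x=np.zeros((400,800,3),np.uint8)
for k,(c,box) in enumerate([("top",(260,218,325,280)),("scene",(305,220,365,320))]):
    f=np.load(f"f_{c}.npz");im,d=f["im"],f["d"];W=cloud(c,d)
    l,t,r,b=box
    print(c,"bench/board z",np.round(np.median(W[t:t+4,l:r,2]),4))
    sub=W[t:b,l:r];z=sub[...,2];print("z hist",np.histogram(z,np.arange(0,.13,.006))[0])
    print("top pt",sub.reshape(-1,3)[z.argmax()])
    h=cv2.cvtColor(im,cv2.COLOR_RGB2HSV)
    m=brass(im,box)
    dark=np.zeros_like(m);dark[t:b,l:r]=(sub[...,2]>.02)
    pt=sub[(abs(z-.052)<.005)&(m[t:b,l:r]==0)];print("plinth top pts",len(pt),pt.mean(0),pt[:,2].mean(),pt.min(0),pt.max(0))
    if c=="top": x0=(.47,.10)
    x0=tuple(pt.mean(0)[:2])
    print("finial",fit(c,m,.052,FP,x0)); print("plinth+finial sil from depth",fit(c,dark,.052,PL,x0) )
    print("H/S/V of dark", h[(t+b)//2+5,(l+r)//2+8])
    x[:,400*k:400*k+400]=cv2.resize(np.where(m[...,None]>0,255-im,im)[t-5:b+5,l-5:r+5],(400,400),interpolation=0)
save("m.png",x)
E
```

```text
top bench/board z 0.0002
z hist [659 864 929  12  10  11   8  24 478 100  46 104   3   0   0   0  20  65
  44   0   0]
top pt [0.4225497  0.05088578 1.06015021]
plinth top pts 574 [0.58027433 0.10591234 0.05206749] 0.05206749258060016 [0.55250053 0.07625357 0.047148  ] [0.62036068 0.14307852 0.05677896]
finial (array([596.35108226, 115.54457729]), np.float64(43.68310546875), np.float64(250.0))
plinth+finial sil from depth (array([587.17249864, 109.47197323]), np.float64(31.142578125), np.float64(939.0))
H/S/V of dark [ 12 161  57]
scene bench/board z 0.0009
z hist [2036  479 1123  159  132  136  117  133  477  108   73  185   37   20
   18   22   45   77   37    0    0]
top pt [1.03256699 0.62100988 0.60743198]
plinth top pts 562 [0.57565185 0.10829312 0.05219731] 0.0521973101934982 [0.46145968 0.03610515 0.04700939] [0.62186292 0.14347169 0.05697598]
finial (array([594.44838102, 112.70126949]), np.float64(110.4013671875), np.float64(566.0))
plinth+finial sil from depth (array([581.19983024, 101.63776531]), np.float64(464.54443359375), np.float64(1733.0))
H/S/V of dark [ 13 176  55]
```

View pics/m.png

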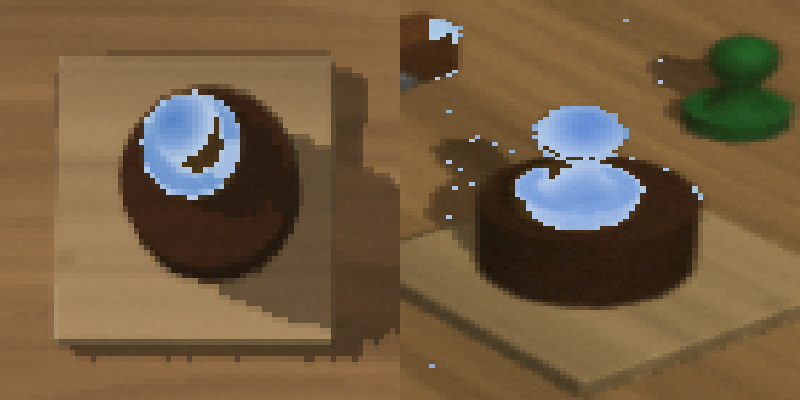

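```bash
cat >> h.py <<'E'
def comp(m,uv):
    n,L=cv2.connectedComponents(m);u,v=np.round(uv).astype(int)
    w=L[v-4:v+5,u-4:u+5];w=w[w>0]
    return (L==np.bincount(w).argmax()).astype(np.uint8)
def measure(cam,im,d,guess=(.594,.113),pg=(.587,.109)):
    W=cloud(cam,d);z=W[...,2]
    near=(np.hypot(W[...,0]-pg[0],W[...,1]-pg[1])<.05)&(d>0)&(z<.13)
    h=cv2.cvtColor(im,cv2.COLOR_RGB2HSV).astype(int)
    warm=(h[...,1]>140)&(h[...,0]>8)&(h[...,0]<30)
    b=(near&(z>.045)&warm&(h[...,2]>82)).astype(np.uint8)
    b=cv2.morphologyEx(b,cv2.MORPH_CLOSE,np.ones((3,3),np.uint8))
    cs,_=cv2.findContours(b,cv2.RETR_EXTERNAL,cv2.CHAIN_APPROX_NONE);b=cv2.drawContours(b*0,[c for c in cs if len(c)>12],-1,1,-1)
    F=fit(cam,b,.052,FP,guess);f=F[0]/1000
    u=(near&(z>.02)).astype(np.uint8)|b
    pp=lambda p:0
    off=np.round(proj(cam,np.array([[*pg,.052]]))[0]-50).astype(int)
    w=u[off[1]:off[1]+100,off[0]:off[0]+100].astype(float)
    fs=sil(cam,f,.052,FP,off=off)
    from scipy.optimize import minimize
    r=minimize(lambda p:np.sum((np.maximum(fs,sil(cam,p/1000,.052,PL,off=off))-w)**2),np.array(pg)*1000,method="Nelder-Mead",options=dict(initial_simplex=np.array(pg)*1000+np.array([[0,0],[5,0],[0,5]]),xatol=.05,fatol=.05))
    # ball from depth
    k=near&(z>.092);ball=W[k]
    s=least_squares(lambda c:np.linalg.norm(ball-c,axis=1)-.0125,[f[0],f[1],.0975],loss="soft_l1",f_scale=.001).x if k.sum()>5 else None
    print(cam,"finial",np.round(F[0],1),"err %.0f/%.0f"%F[1:],"plinth",np.round(r.x,1),"err %.0f/%.0f"%(r.fun,w.sum()),"off",np.round(F[0]-r.x,1),"ball",None if s is None else np.round(s*1000,1))
    return F[0],r.x,b,u
E
python3 - <<'E'
from h import *
for c in("top","scene"):
    f=np.load(f"f_{c}.npz");measure(c,f["im"],f["d"])
    W=cloud(c,f["d"])
    n=lambda s:0
W=cloud("top",np.load("f_top.npz")["d"])
for nm,(l,t,w,h) in dict(clip=(255,298,46,31),green=(313,293,20,22),hl=(130,219,91,83),hr=(340,205,96,82),tray=(239,122,85,69),board=(262,220,60,58)).items():
    q=W[t:t+h,l:l+w].reshape(-1,3);q=q[(q[:,2]>.008)&(q[:,2]<.2)]
    print(nm,np.round(np.percentile(q,1,0)*1000),np.round(np.percentile(q,99,0)*1000))
E
```

```text
top finial [596.6 115.5] err 17/274 plinth [587.3 109.5] err 25/924 off [9.3 6.1] ball [596.4 114.6  97.8]
scene finial [594.8 112.5] err 51/502 plinth [581.5 102.2] err 98/1489 off [13.3 10.2] ball [596.4 113.6  98.1]
clip [422. 101.  19.] [473. 181.  34.]
green [449.  30.  11.] [484.  63.  59.]
hl [478. 264.  10.] [633. 440.  36.]
hr [ 513. -176.   10.] [669.   7.  36.]
tray [709.  53.   8.] [851. 227.  48.]
board [530.  63.   9.] [638. 171. 108.]
```

```bash
sed -i 's/ring(.034,-.040)/ring(.034,-.032)/' h.py
python3 - <<'E'
from h import *
x=np.zeros((400,800,3),np.uint8)
for k,c in enumerate(("top","scene")):
    f=np.load(f"f_{c}.npz");im=f["im"].copy();F,P,b,u=measure(c,im,f["d"])
    o=np.round(proj(c,np.array([[*P/1000,.052]]))[0]-40).astype(int)
    im=cv2.resize(im[o[1]:o[1]+80,o[0]:o[0]+80],(400,400),interpolation=2)
    for p,R in((P,ring(.034,0)),(P,ring(.034,-.032)),(F,ring(.019,.015)),(F,ring(.014,0)),(F,ring(.0125,.0455))):
        q=((proj(c,R+[*p/1000,.052])-o+.5)*5).astype(np.int32);cv2.polylines(im,[q],True,(0,255,255))
    uu=cv2.resize(u[o[1]:o[1]+80,o[0]:o[0]+80],(400,400),interpolation=0)
    cs,_=cv2.findContours(uu,0,1);cv2.drawContours(im,cs,-1,(255,0,0))
    x[:,400*k:400*k+400]=im
save("ov.png",x)
E
```

```text
top finial [596.6 115.5] err 17/274 plinth [586.6 109.4] err 16/924 off [10.   6.2] ball [596.4 114.6  97.8]
scene finial [594.8 112.5] err 51/502 plinth [586.7 108.1] err 27/1489 off [8.1 4.4] ball [596.4 113.6  98.1]
```

View pics/ov.png

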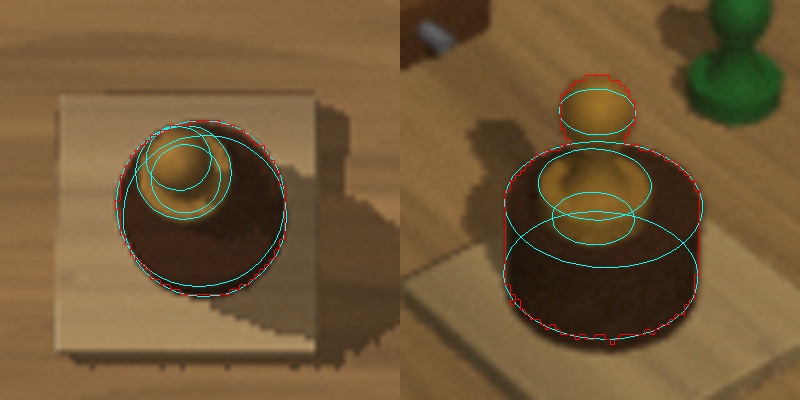

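Both views agree: plinth at (586.6, 109), finial off by about (+10, +6) mm. The fingertips therefore have to push from the far-left side. I'll travel high with the claw shut.

step_arm([
  [33,-31,0,0],
  [33,-31,0,0],
  [33,-31,0,0],
  [33,-31,0,0],
  [33,-31,0,0],
  [33,-31,0,0],
  [33,-31,0,0],
  [33,-31,0,0],
], claw=0)

```text
time: 1.4
tool_pos: [0.3477, -0.3006, 0.2312]
tool_rot: [0.002, 0.994, 0.11, 0.001]
contact_force: [1.0, -0.5, -0.0]
gripper_width: -0.002
```

step_arm([
  [33,-31,0,0],
  [33,-31,0,0],
  [33,-31,0,0],
  [33,-31,0,0],
  [33,-31,0,0],
  [33,-31,0,0],
  [33,-31,0,0],
  [33,-31,0,0],
])

```text
time: 2.2
tool_pos: [0.5578, 0.0134, 0.2341]
tool_rot: [0.005, 0.994, 0.11, 0.005]
contact_force: [0.9, -0.5, 0.4]
gripper_width: -0.004
```

step_arm([
  [35,-35,0,0],
  [35,-35,0,0],
  [35,-35,0,0],
  [0,0,0,-8],
  [0,0,0,-8],
  [0,0,0,-4],
  [0,0,0,0],
])

```text
time: 2.9
tool_pos: [0.6396, 0.1481, 0.2325]
tool_rot: [0.005, 0.956, 0.292, 0.004]
contact_force: [0.7, -0.5, -0.3]
gripper_width: -0.002
```

```bash
cat >> h.py <<'E'
from scipy.spatial.transform import Rotation as Ro
def rel(x,y,z):
    s=state();w,a,b,c=s["tool_rot"];R=Ro.from_quat([a,b,c,w]).as_matrix()
    print("t",s["time"],"tcp",np.round(s["tool_pos"]*1000,1),"xt",np.round(R[:,0],3),"zt",np.round(R[:,2],3),"F",np.round(s["contact_force"],1),"need tool mm",np.round(R.T@(np.array([x,y,z])-s["tool_pos"]*1000),1))
E
python3 -c "
from h import *
rel(638.5,141.5,120)"
```

```text
t 2.9 tcp [639.6 148.1 232.5] xt [0.829 0.559 0.005] zt [ 0.011 -0.007 -1.   ] F [ 0.7 -0.5 -0.3] need tool mm [ -5.1   3.5 112.5]
```

step_arm([
  [0,3,40,3],
  [0,0,40,0],
  [0,0,35,0],
  [0,0,20,0],
  [0,0,20,0],
  [0,0,15,0],
  [0,0,3,0],
  [0,0,0,0],
])

```text
time: 3.7
tool_pos: [0.6463, 0.1435, 0.0575]
tool_rot: [0.006, 0.966, 0.259, 0.008]
contact_force: [-0.9, 0.2, 0.2]
gripper_width: 0.001
```

Run:
```python
from h import *
rel(596+30*.85,115+30*.53,60)
x=np.zeros((400,800,3),np.uint8)
for k,c in enumerate(("top","scene")):
    im,d=grab_frame(c)
    try: measure(c,im,d)
    except Exception as e: print(e)
    o=np.round(proj(c,np.array([[.6,.12,.07]]))[0]-40).astype(int)
    x[:,400*k:400*k+400]=cv2.resize(im[o[1]:o[1]+80,o[0]:o[0]+80],(400,400),interpolation=2)
save("s1.png",x)
```

```text
t 3.7 tcp [646.3 143.5  57.5] xt [0.866 0.501 0.013] zt [ 0.019 -0.007 -1.   ] F [-0.9  0.2  0.2] need tool mm [-27.7  -1.5  -2.9]
top finial [595.9 111.6] err 289/0 plinth [592.4 100.4] err 811/114 off [ 3.4 11.3] ball None
scene finial [458.4 133.5] err 0/0 plinth [585.  110.6] err 744/599 off [-126.7   22.9] ball [590.1 131.7  86.8]
```

View pics/s1.png

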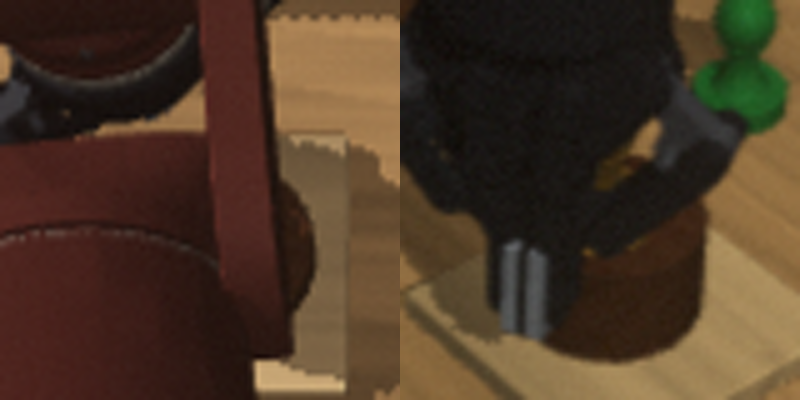

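step_arm([
  [-8,-1.5,-1,0],
  [-7,0,0,0],
  [-4,0,0,0],
  [-2,0,0,0],
  [-2,0,0,0],
  [-2,0,0,0],
  [-1.5,0,0,0],
  [-1.5,0,0,0],
])

```text
time: 4.6
tool_pos: [0.6226, 0.1301, 0.0644]
tool_rot: [0.006, 0.966, 0.259, 0.013]
contact_force: [-0.6, 0.1, 0.7]
gripper_width: 0.001
```

```bash
python3 -c "
from h import *
rel(586.6+30*.86,109.2+30*.51,58)"
```

```text
t 4.6 tcp [622.6 130.1  64.4] xt [0.865 0.501 0.022] zt [ 0.029 -0.006 -1.   ] F [-0.6  0.1  0.7] need tool mm [-11.7  -0.4   6.1]
```

step_arm([
  [5,0,2,0],
  [0,0,3,0],
  [0,0,3,0],
  [0,0,0.7,0],
])

```text
time: 5.0
tool_pos: [0.6276, 0.1328, 0.0548]
tool_rot: [0.006, 0.966, 0.259, 0.013]
contact_force: [0.3, -0.0, -0.3]
gripper_width: -0.001
```

```bash
python3 -c "
from h import *
rel(586.6+30*.86,109.2+30*.51,58)"
```

```text
t 5.0 tcp [627.6 132.8  54.8] xt [0.865 0.501 0.022] zt [ 0.028 -0.005 -1.   ] F [ 0.3 -0.  -0.3] need tool mm [-17.2  -0.3  -3.6]
```

step_arm([
  [0,0,-2.5,0],
  [-2,0,0,0],
  [-2,0,0,0],
  [-2,0,0,0],
])

```text
time: 5.4
tool_pos: [0.622, 0.1297, 0.057]
tool_rot: [0.006, 0.966, 0.259, 0.013]
contact_force: [2.0, -0.4, 0.1]
gripper_width: -0.003
```

```bash
python3 -c "
from h import *
rel(586.6+30*.86,109.2+30*.51,58)"
```

```text
t 5.4 tcp [622.  129.7  57. ] xt [0.865 0.501 0.021] zt [ 0.028 -0.006 -1.   ] F [ 2.  -0.4  0.1] need tool mm [-10.9  -0.2  -1.2]
```

step_arm([
  [-1.5,0,0,0],
  [-1.5,0,0,0],
  [-1.5,0,0,0],
  [-1.5,0,0,0],
])

```text
time: 5.8
tool_pos: [0.6171, 0.1267, 0.0575]
tool_rot: [0.006, 0.966, 0.259, 0.014]
contact_force: [0.7, 0.6, -0.6]
gripper_width: -0.001
```

```bash
python3 -c "
from h import *
rel(586.6+30*.86,109.2+30*.51,58)"
```

```text
t 5.8 tcp [617.1 126.7  57.5] xt [0.865 0.501 0.024] zt [ 0.031 -0.005 -1.   ] F [ 0.7  0.6 -0.6] need tool mm [-5.1 -0.4 -0.6]
```

step_arm([
  [8,0,0,0],
  [20,0,0,0],
  [5,0,-40,0],
  [0,-20,-40,0],
  [0,-48,0,0],
  [0,-48,0,0],
  [0,-48,0,0],
  [0,-30,0,0],
])

```text
time: 6.6
tool_pos: [0.5485, 0.3153, 0.1375]
tool_rot: [0.006, 0.967, 0.255, 0.013]
contact_force: [0.5, 0.0, -0.7]
gripper_width: -0.002
```

```bash
cat > look.py <<'E'
import sys
from h import *
rel(638,140,60)
x=np.zeros((400,800,3),np.uint8)
for k,c in enumerate(("top","scene")):
    im,d=grab_frame(c);np.savez("f_"+c,im=im,d=d)
    try:F,P,b,u=measure(c,im,d,tuple(float(v)/1000 for v in sys.argv[2:4]))
    except Exception as e: print(e);continue
    o=np.round(proj(c,np.array([[*P/1000,.052]]))[0]-40).astype(int)
    im=cv2.resize(im[o[1]:o[1]+80,o[0]:o[0]+80],(400,400),interpolation=2)
    for p,R in((P,ring(.034,0)),(F,ring(.019,.015)),(F,ring(.014,0)),(F,ring(.0125,.0455))):
        q=((proj(c,R+[*p/1000,.052])-o+.5)*5).astype(np.int32);cv2.polylines(im,[q],True,(0,255,255))
    x[:,400*k:400*k+400]=im
save(sys.argv[1],x)
E
python3 look.py s2.png 592 112
```

```text
t 6.6 tcp [548.5 315.3 137.5] xt [0.87  0.493 0.022] zt [ 0.028 -0.005 -1.   ] F [ 0.5  0.  -0.7] need tool mm [-10.2 195.3  80.8]
top finial [591.3 112.4] err 6/294 plinth [586.7 109.4] err 15/924 off [4.6 3. ] ball [591.5 111.6  97.5]
scene finial [589.8 109. ] err 27/534 plinth [586.7 108.1] err 28/1510 off [3.1 0.9] ball [591.3 110.6  98.1]
```

View pics/s2.png

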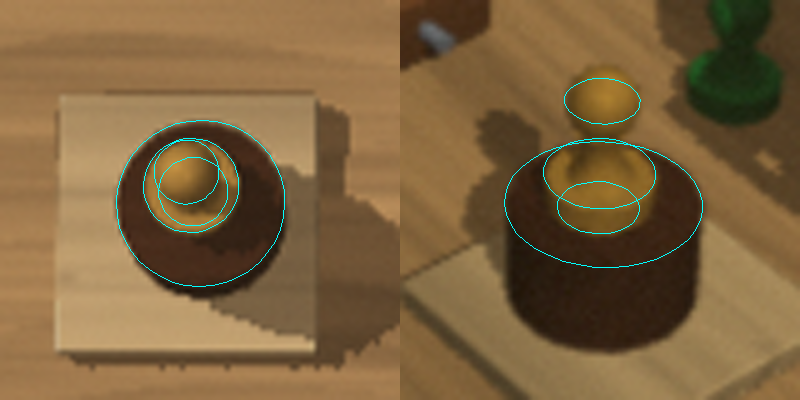

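step_arm([
  [-2,48,0,0],
  [-2,48,0,0],
  [-2,48,0,0],
  [0,42,0,0],
  [0,5,30,0],
  [0,0,30,0],
  [0,0,15,0],
  [0,0,0,0],
])

```text
time: 7.5
tool_pos: [0.6484, 0.1368, 0.0658]
tool_rot: [0.008, 0.966, 0.257, 0.015]
contact_force: [-0.3, 0.9, -0.7]
gripper_width: 0.0
```

```bash
python3 -c "
from h import *
rel(612.8,124.2,58)"
```

```text
t 7.5 tcp [648.4 136.8  65.8] xt [0.868 0.496 0.024] zt [ 0.032 -0.008 -0.999] F [-0.3  0.9 -0.7] need tool mm [-37.4  -6.9   6.8]
```

step_arm([
  [0,-6.5,4,0],
  [-8,0,2,0],
  [-8,0,0,0],
  [-5,0,0,0],
  [-3,0,0,0],
])

```text
time: 8.0
tool_pos: [0.6245, 0.1317, 0.0628]
tool_rot: [0.008, 0.966, 0.258, 0.017]
contact_force: [-0.8, 0.0, 0.2]
gripper_width: -0.001
```

```bash
python3 -c "
from h import *
rel(612.8,124.2,58)"
```

```text
t 8.0 tcp [624.5 131.7  62.8] xt [0.866 0.499 0.029] zt [ 0.037 -0.008 -0.999] F [-0.8  0.   0.2] need tool mm [-14.    0.5   4.4]
```

step_arm([
  [0,0.5,3,0],
  [-2,0,1,0],
  [-2,0,0,0],
  [-2,0,0,0],
  [-1.5,0,0,0],
])

```text
time: 8.5
tool_pos: [0.6185, 0.1272, 0.0598]
tool_rot: [0.009, 0.966, 0.258, 0.018]
contact_force: [0.3, -0.5, 0.8]
gripper_width: 0.0
```

```bash
python3 -c "
from h import *
rel(612.8,124.2,58)"
```

```text
t 8.5 tcp [618.5 127.2  59.8] xt [0.866 0.499 0.031] zt [ 0.04  -0.007 -0.999] F [ 0.3 -0.5  0.8] need tool mm [-6.4 -0.3  1.6]
```

step_arm([
  [-1.5,0,0.8,0],
  [-1.5,0,0.3,0],
  [-1.5,0,0,0],
  [-1.2,0,0,0],
  [0,0,0,0],
])

```text
time: 9.0
tool_pos: [0.6144, 0.1244, 0.0592]
tool_rot: [0.009, 0.966, 0.258, 0.02]
contact_force: [1.0, -0.4, -0.0]
gripper_width: -0.0
```

```bash
python3 -c "
from h import *
rel(612.8,124.2,58)"
```

```text
t 9.0 tcp [614.4 124.4  59.2] xt [0.866 0.499 0.034] zt [ 0.043 -0.006 -0.999] F [ 1.  -0.4 -0. ] need tool mm [-1.5 -0.7  1.1]
```

step_arm([
  [-1.2,0,0.3,0],
  [5,0,0,0],
  [20,0,0,0],
  [8,0,-40,0],
  [0,-20,-40,0],
  [0,-48,0,0],
  [0,-48,0,0],
  [0,-48,0,0],
])

```text
time: 9.8
tool_pos: [0.5584, 0.283, 0.1371]
tool_rot: [0.009, 0.967, 0.253, 0.017]
contact_force: [1.6, 0.4, 0.3]
gripper_width: 0.005
```

```bash
python3 look.py s3.png 588 110
```

```text
t 9.8 tcp [558.4 283.  137.1] xt [0.872 0.49  0.028] zt [ 0.037 -0.009 -0.999] F [1.6 0.4 0.3] need tool mm [ -2.8 161.6  81.3]
top finial [587.4 110.3] err 5/292 plinth [586.9 109.4] err 15/922 off [0.6 1. ] ball [587.5 109.9  97.4]
scene finial [586. 107.] err 32/520 plinth [586.9 108.4] err 30/1528 off [-0.9 -1.4] ball [587.2 108.4  98.4]
```

View pics/s3.png

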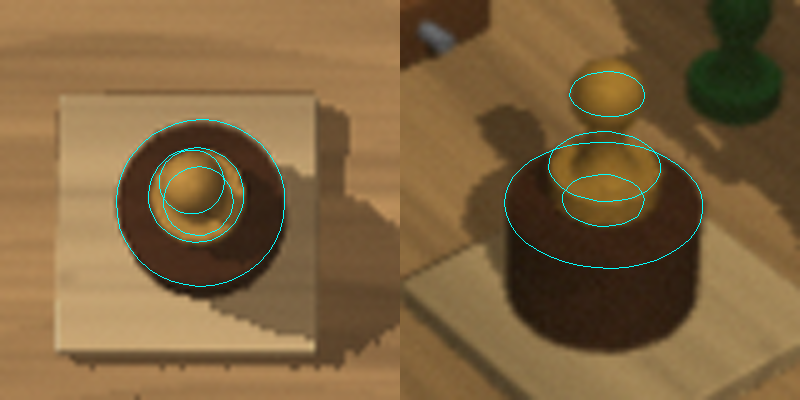

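step_arm([
  [0,0,-40,0],
  [0,-30,-30,0],
  [0,0,0,0],
  [0,0,0,0],
  [0,0,0,0],
])

```text
time: 10.4
tool_pos: [0.5367, 0.312, 0.2035]
tool_rot: [0.01, 0.966, 0.257, 0.012]
contact_force: [0.3, -0.6, 1.3]
gripper_width: 0.001
```

Run:
```python
from h import *
a=cv2.imread("pics/top0.png")[...,::-1];im,d=grab_frame("top");measure("top",im,d,(.588,.11));im2,d2=grab_frame("scene")
b=cv2.imread("pics/scene0.png")[...,::-1]
for n,(l,t,w,h) in dict(clip=(255,298,46,31),green=(313,293,20,22),hr=(340,205,96,82),tray=(239,122,85,69),hl_part=(130,219,91,83)).items():
    print(n,np.abs(a[t:t+h,l:l+w].astype(int)-im[t:t+h,l:l+w]).mean().round(1))
l,t,w,h=398,309,111,123;print("hl scene",np.abs(b[t:t+h,l:l+w].astype(int)-im2[t:t+h,l:l+w]).mean().round(1))
print(state()["time"],job_done())
```

```text
top finial [587.3 110.2] err 6/290 plinth [586.6 109.4] err 15/925 off [0.7 0.8] ball [587.4 109.3  97.6]
clip 18.4
green 12.1
hr 13.7
tray 8.4
hl_part 27.9
hl scene 4.1
the job is handed in; nothing more can be done
10.5 None
```

Run:
```python
from h import *
f=np.load("f_top.npz");W=cloud("top",f["d"])
for nm,(l,t,w,h) in dict(clip=(255,298,46,31),green=(313,293,20,22),hr=(340,205,96,82),tray=(239,122,85,69)).items():
    q=W[t:t+h,l:l+w].reshape(-1,3);q=q[(q[:,2]>.008)&(q[:,2]<.2)]
    print(nm,np.round(np.percentile(q,1,0)*1000),np.round(np.percentile(q,99,0)*1000))
```

```text
the job is handed in; nothing more can be done
```

The brass finial now stands upright near the centre of its plinth, and I handed the job in at about 10.5 s. I pushed it with the shut fingertips, low on the foot flange, in two slow pushes of about 6 mm and 4.5 mm. I then drew the hand up and well clear.

- **Finial position:** the top camera puts it 1.1 mm from the plinth centre, (+0.7, +0.8) mm. The scene camera gave (−0.9, −1.4) mm, about 1.7 mm off to the other side, so the true error is probably under 2 mm.
- **Upright:** the ball sits above the foot to within about 1.5 mm in both cameras, so I take it as upright. Recorded forces stayed at or below about 2 N.
- **Hand screws, clip and tray:** this check was inconclusive. The before/after picture difference for the left hand screw was small in the scene view (4.1). In the top view the differences were larger (8 to 28), probably from the arm's changed shadow and cover, which I could not confirm because the plant closed at hand-in. The tool stayed at least 100 mm above the bench when near the left hand screw, never went near the others, and no contact showed in the force readings.

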